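# File a boot-sole template in its slot

## Task

File the loose blue template in the one empty slot of the rack (orange tab), standing upright with its red end up and its plain end fully down on the slot floor. It lies flat, so first lay it lengthwise on the sloping rest, plain end down against the ledge and red end up the slope, let go, and then take it again by the red end to slide it in. Leave the other plates standing in their slots and do not shove the things lying about.

Things in the scene. Friction and masses are not known exactly. Their poses are not given: they have to be found in the camera images.
- template: The loose template: rigid blue plastic plate 120 x 60 x 6 mm, 40 to 85 g, with a 22 mm wide red band across one end (both faces). Starts lying flat on the bench. Origin: centre of its underside; +x along the 120 mm length towards the red end, y across the 60 mm width, z through the 6 mm thickness.
- template_foot (a point): Middle (in width and thickness) of the template's plain end, the end opposite the red band; 60 mm from the plate's centre.
- rest: Fixed sloping rest: aluminium spine 34 mm wide, 75 mm long, rising at 45 degrees towards its own +y from a 50 mm wide stop ledge 12 mm proud of the slope, on a dark base plate 90 x 100 x 6 mm. A template laid along it stands on the ledge, overhanging the spine 13 mm each side and 45 mm at the top, with free space behind. Origin on the bench under the spine; x level, across the slope.
- rest_seat (a point): On the rest's slope surface, mid-width, at the corner with the stop ledge: 30 mm above the bench and 30 mm towards the rest's -y from its origin. The slope runs from here up along (0, 0.707, 0.707) of the rest's frame; its outward normal is (0, -0.707, 0.707).
- rack: Fixed slotted rack, aluminium base 92 x 108 mm, black comb walls: five upright slots side by side along its y at 16 mm pitch, each 8.5 mm wide (y), 68 mm long (x), floor 8 mm and rounded wall tops 38 mm above the bench. Origin: centre of the base on the bench. Four slots hold plates, one is empty; which one varies.
- index_tab: Small orange tab clipped to the rack's front cheek at the only empty slot, fixed. Origin: the middle of that slot's floor, 8 mm above the bench; x along the slot's length, y across its 8.5 mm width, z up.
- plate_a: Green plate 60 x 6 x 78 mm standing loosely in a slot of the rack. Origin: centre of its lower edge; z up along the 78 mm height, y through the thickness.
- plate_b: Grey plate 60 x 6 x 72 mm standing loosely in a slot of the rack. Origin: centre of its lower edge; z up along the 72 mm height, y through the thickness.
- plate_c: Yellow plate 60 x 6 x 78 mm standing loosely in a slot of the rack. Origin: centre of its lower edge; z up along the 78 mm height, y through the thickness.
- plate_d: Green plate 60 x 6 x 68 mm standing loosely in a slot of the rack. Origin: centre of its lower edge; z up along the 68 mm height, y through the thickness.
- step_gauge: Bystander: green stepped gauge block 82 x 43 x 34 mm on the bench. Origin at the centre of its underside.
- orange_cap: Bystander: orange round cap, 42 mm across, 36 mm high. Origin at the centre of its underside.
- grind_cone: Bystander: reddish-brown grinding cone, 38 mm across, 42 mm high. Origin at the centre of its underside.
- wedge_b: Bystander: small green wedge 42 x 64 x 22 mm. Origin at the centre of its underside.
Mind the look-alikes: they are no part of the job. There is more than one size of the plate_c; the job needs the larger.

How it is judged:
By the outcome, as a careful person would: the job done as asked, in the order asked, and still so for the second after the job is handed in, with the robot touching nothing.
It also fails if it takes over 61 s, if anything falls off the work surface, if the arm or the gripper's body presses on something with over 40 N, if the wrist force passes 120 N, or if a joint passes its speed limit or range.

## Robot

A 6-joint arm with a two-finger parallel gripper is mounted at the origin on a cart in front of the work surface, level with it; the furniture and walls round the work are solid. World frame = base frame: x ahead of the robot, y to its left, z up, the work surface at z = 0. Lengths are in m, angles in rad, forces in N, time in s.
With the tool pointing down it reaches from about 0.35 to 0.775 m from the base axis. Payload 7.3 kg.
Tool frame: the origin (TCP) lies midway between the tips of the shut fingers; the grasp point (between the pads) lies grasp_offset behind it (grasp_offset is the distance from the TCP to the grasp point, in m); z points along the fingers, y is the line along which they close (so a half turn about z gives the same grasp; the last joint's range is limited). The gripper opens to 92 mm and grips with 3 to 60 N. Pads are 19 mm wide; open, the fingers measure 130 mm over their backs; the gripper's body (75 mm by 190 mm) begins 47 mm behind the grasp point.
Start: joints at [0.975, 0.342, 1.524, -0, 1.275, -0.146], TCP at [0.228, 0.473, 0.227] pointing down, gripper open.
Joint ranges: [-2.53, 2.53], [-0.77, 2.02], [0.04, 2.7], [-1, 4.14], [0.28, 2.66], [-3.11, 3.11]. Speed limits (rad/s): [2.57, 2.57, 3.14, 3.14, 3.14, 3.14].

## Interface

Orientations are given as [roll, pitch, yaw] about the fixed x, y, z axes, in that order (R = Rz(yaw) Ry(pitch) Rx(roll)).
In Python, from cell import * gives the robot as it stands.
- The arm moves only by the tool step_arm, never from a script. Its argument "plan" is a list of rows, each a list of 5 numbers: the closure, from -1 (fully open) to 1 (shut), then the shift along the tool's x, y, z in m, then the turn about the tool's z in rad. In form: [[hand, x, y, z, twist], ...]. A call has 1 to 20 rows; each row is the pose to reach, as a shift and turn from the pose commanded when the call began, along the tool's axes at that moment; what a row does not reach only later rows make up. A row lasts 1/8 s, in which the tool goes at most 62.5 mm and 10.7 degrees, less where a joint would pass 70% of its speed; a pose out of reach is approached as far as the arm can. A call with a gripper value outside its range is refused whole. The fingers move at their own pace and stop on an object; "grip_force" is the grip in N (left out, the last holds). Time passes only in rows, so rows that repeat a pose let the fingers close. It gives the time, the measured TCP pose, the force, the opening and the grip force at its end, in the units of the state.
- observe(): the state, without advancing time (a new reading comes with each control period).
- read_camera(name): name is "side" or "top" or "wrist"; returns a dict with "img" (420x560x3 uint8, red, green, blue), "range_z" (420x560 float32, m along the optical axis (not along the pixel's ray), 0 where there is no reading), "fx", "fy", "cx", "cy" (pixels), "k1" (the pictures are not rectified: a ray, as slopes to the right and down, at radius r is drawn at 1 + k1 r^2 times it, then the intrinsics apply), "R" (3x3) and "t" (3): a world point X has camera coordinates R X + t; the wrist camera has in their place "T_tool_cam" (4x4, takes a point from camera to tool coordinates, whose origin is the TCP and whose axes are the flange's). Camera axes: x right, y down, z forward; pixel columns grow to the right and rows downward; lengths in m; the calibration is good to about 2 mm. A picture is of the moment at which its call begins: read the wrist's pose just before it.
- hand_in(): hands the job in; it is judged then, once.
The state is a dict: "time": time; "qpos": joint angles; "qvel": joint speeds; "joint_efforts": joint torques, N m; "tool_pos": TCP position; "tool_rot": TCP orientation; "contact_force": force on the tool from outside, world axes, zero at the start; "torque": the same for the moment, N m; "opening": finger opening in m; "grip_force": force on a finger pad.
Only numpy, scipy, OpenCV 4.12 (cv2) and the standard library are available. Lean on these libraries where they do the work, as an engineer would, in place of code of your own. Each camera call takes 0.05 s, during which the arm holds its last target. There are 200 camera calls.

## Working session

There is one attempt and no reset: what is moved stays moved. The work goes in short steps, Python scripts to look and compute and a tool call to move; the robot and the scene stay as the last step left them, time stands still between calls to the robot, and variables do not carry over. Pictures are saved under pics/ and viewed, at most 13 in all, crops included, and the job is handed in when it is done.

Besides the shell and the picture viewer there is one more tool, called by a JSON object that holds its "api" and its "payload". step_arm: Moves the arm, as the interface text tells. Its arguments: {"type":"object","properties":{"plan":{"type":"array","items":{"type":"array","items":{"type":"number"}}},"grip_force":{"type":"number"}},"required":["plan"]}

```bash
ls; mkdir -p pics
python3 - <<'E'
from cell import *
import cv2,numpy as np
s=observe();print({k:np.round(v,3) for k,v in s.items()})
a=[]
for n in("top","side"):
    c=read_camera(n);np.savez(f"{n}.npz",**c);cv2.imwrite(f"pics/{n}0.png",c["img"][...,::-1])
    print(n,c["fx"],c["cx"],c["cy"],c["k1"],np.round(c["R"],3).tolist(),np.round(c["t"],3))
E
```

```text
pics
{'time': np.float64(0.0), 'qpos': array([ 0.975,  0.343,  1.525, -0.   ,  1.275, -0.146]), 'qvel': array([ 0.001,  0.   ,  0.002,  0.001, -0.001,  0.   ]), 'joint_efforts': array([-2.0000e-03, -4.3123e+01, -2.4423e+01,  7.2000e-02,  5.6000e-02,
       -0.0000e+00]), 'tool_pos': array([0.228, 0.472, 0.226]), 'tool_rot': array([-3.14 , -0.   ,  2.692]), 'contact_force': array([0.325, 0.094, 0.697]), 'torque': array([-0.014,  0.04 ,  0.059]), 'grip_force': np.float64(0.0), 'opening': np.float64(0.092)}
top 402.948291510145 277.7072968443015 208.00924629493926 -0.03274203594870933 [[-0.005, -1.0, 0.003], [-0.996, 0.004, -0.087], [0.087, -0.004, -0.996]] [-0.037  0.565  1.072]
side 485.0789764873862 278.09456196793786 213.24633305363503 -0.0034127458823535683 [[-0.979, -0.204, -0.005], [-0.094, 0.471, -0.877], [0.181, -0.858, -0.48]] [0.532 0.119 0.973]
```

View pics/top0.png

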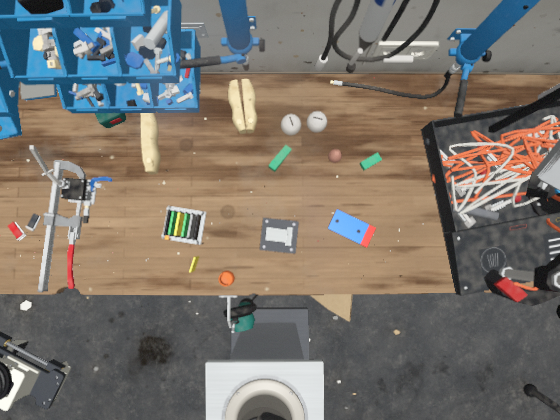

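View pics/side0.png

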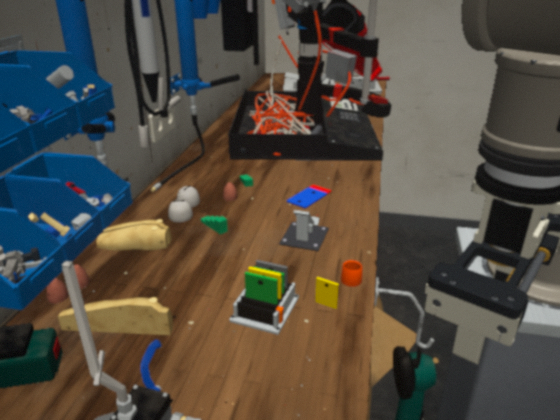

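The top view shows the template at about (352,227) with its red end lower right, the rest at (279,235), and the rack at (185,226). A loose yellow look-alike plate stands at (195,265). The side view agrees. Next I measure and take enlarged crops.

```bash
cat > h.py <<'E'
import numpy as np,cv2
def K(c): return np.array([[c["fx"],0,c["cx"]],[0,c["fy"],c["cy"]],[0,0,1.]]),np.array([float(c["k1"]),0,0,0])
def ray(c,uv,R=None,t=None):
    R=c["R"] if R is None else R;t=c["t"] if t is None else t
    k,d=K(c);n=cv2.undistortPoints(np.float64(uv).reshape(-1,1,2),k,d)[:,0]
    return -R.T@t,np.c_[n,np.ones(len(n))]@R      # origin, world dirs (per unit optical z)
def plane(c,uv,z,**k):
    o,d=ray(c,uv,**k);return o+d*((z-o[2])/d[:,2])[:,None]
def cloud(c,x0,x1,y0,y1,**k):
    v,u=np.mgrid[y0:y1,x0:x1];o,d=ray(c,np.c_[u.ravel(),v.ravel()],**k);z=c["range_z"][y0:y1,x0:x1].ravel()
    return o+d*z[:,None],z>0
def tool(s):
    from scipy.spatial.transform import Rotation as Ro
    return Ro.from_euler("xyz",s["tool_rot"]).as_matrix()
def wristRt(c,s):
    T=np.eye(4);T[:3,:3]=tool(s);T[:3,3]=s["tool_pos"];M=np.linalg.inv(T@c["T_tool_cam"]);return dict(R=M[:3,:3],t=M[:3,3])
E
python3 - <<'E'
from h import *
from cell import grasp_offset
print("go",grasp_offset)
c=dict(np.load("top.npz"));hsv=cv2.cvtColor(c["img"],cv2.COLOR_RGB2HSV)
roi=np.zeros((420,560),bool);roi[195:260,315:390]=1
m=roi&(hsv[...,1]>150)&((abs(hsv[...,0].astype(int)-108)<14)|(hsv[...,0]<6)|(hsv[...,0]>172))
red=m&((hsv[...,0]<6)|(hsv[...,0]>172))
def p(mm,z): v,u=np.nonzero(mm);return plane(c,np.c_[u,v],z)[:,:2]
P=p(m,.006);r=cv2.minAreaRect(P.astype(np.float32)*1000);print("rect mm",r,"mean",P.mean(0),"red",p(red,.006).mean(0))
for n,(a,b,e,f) in {"rack":(160,208,205,248),"rest":(255,302,212,258),"all":(150,400,190,290)}.items():
    if n!="all":
        X,ok=cloud(c,a,b,e,f);print(n)
        for lo,hi in((.004,.02),(.02,.04),(.04,.06),(.06,.1)):
            q=X[ok&(X[:,2]>lo)&(X[:,2]<hi)]
            if len(q)>8: print(lo,len(q),cv2.minAreaRect((q[:,:2]*1000).astype(np.float32)),q.mean(0).round(3))
i=c["img"][...,::-1]
A=cv2.resize(i[200:262,155:308],None,fx=5,fy=5,interpolation=3)[:,:765]
d=dict(np.load("side.npz"))["img"][...,::-1]
B=cv2.resize(d[175:335,225:385],(285,285),interpolation=3)
C=cv2.resize(d[255:330,225:345],(456,285),interpolation=3)
cv2.imwrite("pics/crop1.png",np.vstack([A,np.hstack([B,C,np.zeros((285,24,3),np.uint8)])]))
E
```

```text
go 0.0188
rect mm ((487.6286315917969, -288.1513366699219), (16.412250518798828, 58.395538330078125), 63.74344253540039) mean [ 0.48897709 -0.28928949] red [ 0.48897709 -0.28928949]
rack
0.004 352 ((518.4503173828125, 220.9189453125), (131.74729919433594, 116.1464614868164), 89.78643798828125) [0.516 0.202 0.009]
0.02 373 ((519.0982666015625, 219.96531677246094), (94.3746109008789, 81.4843521118164), 80.56820678710938) [0.52  0.216 0.035]
0.04 196 ((521.3159790039062, 220.2904052734375), (87.36348724365234, 80.3125991821289), 84.36196899414062) [0.521 0.216 0.048]
0.06 383 ((520.8516235351562, 212.8375701904297), (55.09003829956055, 57.28876876831055), 80.7718276977539) [0.521 0.213 0.078]
rest
0.004 783 ((493.896484375, -40.19035720825195), (127.11237335205078, 123.82400512695312), 89.64057159423828) [ 0.493 -0.042  0.007]
0.02 122 ((489.37841796875, -63.15092468261719), (25.227436065673828, 44.51740264892578), 83.19505310058594) [ 0.488 -0.065  0.035]
0.04 102 ((491.46649169921875, -53.40640640258789), (42.64394760131836, 37.26188659667969), 89.73140716552734) [ 0.491 -0.046  0.05 ]
0.06 141 ((492.7590026855469, -22.414623260498047), (29.981868743896484, 33.866825103759766), 83.50468444824219) [ 0.493 -0.021  0.073]
```

View pics/crop1.png

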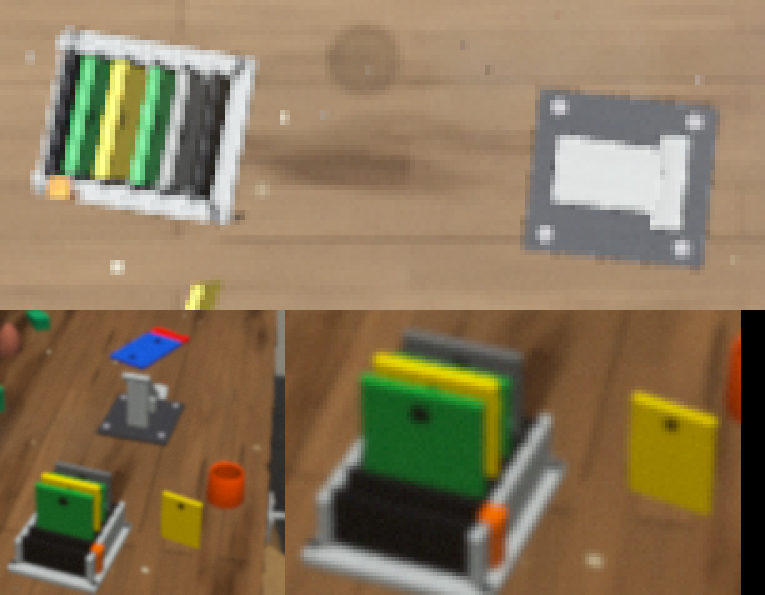

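The crop shows the empty dark slot at the rack's left end (+y) with the orange tab at about full-image (167,237). The rest's ledge is on its right (−y) side and the spine rises to the left (+y).

The yellow plate in the rack at about (179,226), between the two greens, is the larger one and is plate_c. The loose one at (195,265) is a decoy. I touch neither.

Run:
```python
from h import *
from cell import *
c=dict(np.load("top.npz"));hsv=cv2.cvtColor(c["img"],cv2.COLOR_RGB2HSV)
print(hsv[225,345],hsv[238,367],hsv[237,167])
H,S,V=[hsv[...,i].astype(int) for i in range(3)]
roi=np.zeros((420,560),bool);roi[195:260,315:390]=1
m=roi&(S>110)&(V>110)&((abs(H-108)<16)|(H<6)|(H>170)); red=m&((H<6)|(H>170))
def p(mm,z): v,u=np.nonzero(mm);return plane(c,np.c_[u,v],z)[:,:2]
P=p(m,.006);print("rect",cv2.minAreaRect((P*1000).astype(np.float32)),"mean",P.mean(0),"red",p(red,.006).mean(0),"blue",p(m&~red,.006).mean(0))
a=np.r_[0];w=p(m&~red,.006).mean(0)-p(red,.006).mean(0);print("red dir deg",np.degrees(np.arctan2(-w[1],-w[0])))
print("tab",plane(c,[(167,237.5)],.04))
s=observe();w=read_camera("wrist");T=w["T_tool_cam"];print(T.round(3).tolist(),w["fx"],w["cx"],w["cy"])
```

```text
[105 136 255] [  2 154 255] [ 20 139 255]
rect ((511.6834716796875, -243.5223846435547), (120.40354919433594, 60.82554626464844), 63.0715446472168) mean [ 0.51095107 -0.24345505] red [ 0.48901073 -0.28788821] blue [ 0.51590248 -0.23342757]
red dir deg -116.27938742665114
tab [[0.48608291 0.25637277 0.04      ]]
[[0.0, -0.95, -0.312, 0.083], [1.0, 0.0, -0.001, 0.0], [0.001, -0.312, 0.95, -0.157], [0.0, 0.0, 0.0, 1.0]] 368.082535981062 276.5013777290077 208.70431729434057
```

{"api": "step_arm", "payload": {"plan": [[-1, -0.377, -0.109, 0, 1.22], [-1, -0.377, -0.109, 0, 1.22], [-1, -0.377, -0.109, 0, 1.22], [-1, -0.377, -0.109, 0, 1.22], [-1, -0.377, -0.109, 0, 1.22], [-1, -0.377, -0.109, 0, 1.22], [-1, -0.377, -0.109, 0, 1.22], [-1, -0.377, -0.109, 0, 1.22], [-1, -0.377, -0.109, 0, 1.22], [-1, -0.377, -0.109, 0, 1.22]]}}

```text
time: 1.4
tool_pos: [0.5195, 0.2118, 0.2269]
tool_rot: [-3.141, -0.0, 1.475]
contact_force: [-0.1, 0.2, -0.5]
opening: 0.092
grip_force: 0.0
```

Run:
```python
from h import *
from cell import *
s=observe();w=read_camera("wrist");np.savez("wr.npz",**w,pos=s["tool_pos"],tool_rot=s["tool_rot"],tool_pos=s["tool_pos"])
print(s["time"],s["tool_pos"].round(4),s["tool_rot"].round(3),s["qpos"].round(2));cv2.imwrite("pics/wr.png",w["img"][...,::-1])
```

```text
1.4 [0.5195 0.2118 0.2269] [-3.141 -0.     1.475] [0.25 0.41 1.42 0.   1.31 0.35]
```

View pics/wr.png

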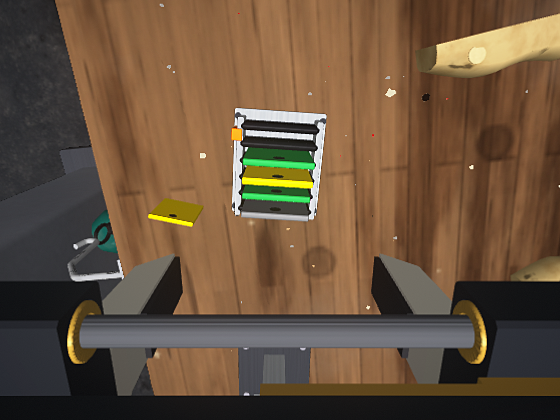

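The wrist view shows the empty slot between the two black walls near rows 127 and 145, columns 245–320, with the tab at (236,134). The rest is just visible at the bottom centre. I enlarge the slot.

Run:
```python
from h import *
c=dict(np.load("wr.npz"));k=wristRt(c,c)
i=c["img"][100:165,225:335,::-1];cv2.imwrite("pics/crop2.png",cv2.resize(i,None,fx=7,fy=7,interpolation=2))
yaw=c["tool_rot"][2]
X,ok=cloud(c,225,335,100,225,**k)
q=X[ok&(X[:,2]>.06)];print(len(q),cv2.minAreaRect((q[:,:2]*1000).astype(np.float32)))
q=X[ok&(X[:,2]>.034)&(X[:,2]<.042)];print(len(q),cv2.minAreaRect((q[:,:2]*1000).astype(np.float32)))
g=c["img"][100:165,225:335].astype(int).sum(2)
for u in (255,270,285,300,310):
    v=np.arange(112,160);print(u,[(int(a),int(c["img"][a,u].sum())) for a in v])
```

```text
3317 ((521.175048828125, 213.18856811523438), (54.36669158935547, 59.79384994506836), 80.72402954101562)
2624 ((520.0902099609375, 221.5657958984375), (95.50651550292969, 85.03614044189453), 80.60018157958984)
255 [(112, 674), (113, 674), (114, 674), (115, 674), (116, 672), (117, 678), (118, 703), (119, 593), (120, 177), (121, 40), (122, 82), (123, 99), (124, 109), (125, 124), (126, 227), (127, 148), (128, 101), (129, 47), (130, 299), (131, 697), (132, 697), (133, 683), (134, 694), (135, 753), (136, 287), (137, 34), (138, 80), (139, 86), (140, 107), (141, 112), (142, 113), (143, 198), (144, 201), (145, 130), (146, 109), (147, 103), (148, 153), (149, 162), (150, 160), (151, 160), (152, 160), (153, 161), (154, 157), (155, 160), (156, 162), (157, 155), (158, 126), (159, 302)]
270 [(112, 687), (113, 680), (114, 682), (115, 676), (116, 677), (117, 678), (118, 680), (119, 702), (120, 587), (121, 176), (122, 41), (123, 77), (124, 103), (125, 108), (126, 124), (127, 225), (128, 147), (129, 103), (130, 51), (131, 292), (132, 675), (133, 678), (134, 656), (135, 663), (136, 725), (137, 272), (1
[... 1271 characters left out ...]
(149, 104), (150, 96), (151, 154), (152, 161), (153, 154), (154, 159), (155, 156), (156, 160), (157, 158), (158, 158), (159, 159)]
310 [(112, 259), (113, 651), (114, 701), (115, 685), (116, 682), (117, 679), (118, 678), (119, 679), (120, 680), (121, 684), (122, 717), (123, 615), (124, 192), (125, 32), (126, 76), (127, 93), (128, 101), (129, 140), (130, 211), (131, 123), (132, 83), (133, 13), (134, 511), (135, 710), (136, 696), (137, 693), (138, 713), (139, 606), (140, 187), (141, 36), (142, 68), (143, 83), (144, 95), (145, 106), (146, 117), (147, 192), (148, 144), (149, 99), (150, 47), (151, 577), (152, 765), (153, 765), (154, 579), (155, 204), (156, 124), (157, 143), (158, 153), (159, 160)]
```

View pics/crop2.png

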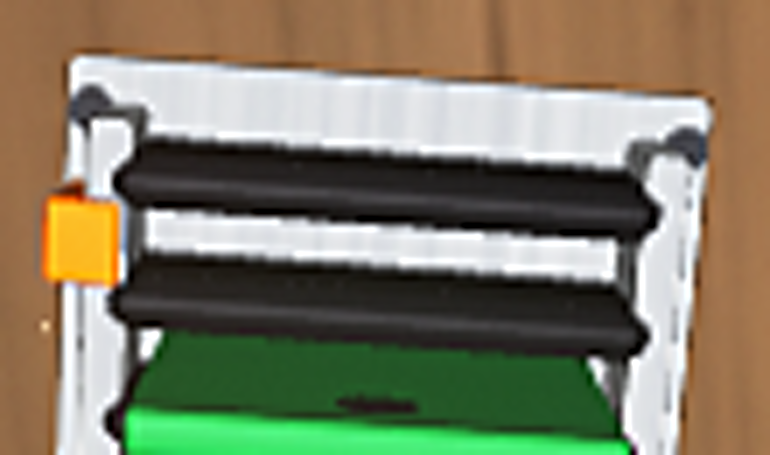

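The crop confirms the empty slot: its light floor lies between black walls whose ridges run (255,126)–(300,129) and (255,143.5)–(300,146.5), with the orange tab at its left end. Next I view the rest from above.

{"api": "step_arm", "payload": {"plan": [[-1, -0.263, 0, 0, 0], [-1, -0.263, 0, 0, 0], [-1, -0.263, 0, 0, 0], [-1, -0.263, 0, 0, 0], [-1, -0.263, 0, 0, 0], [-1, -0.263, 0, 0, 0], [-1, -0.263, 0, 0, 0]]}}

```text
time: 2.33
tool_pos: [0.4945, -0.0493, 0.2267]
tool_rot: [-3.142, -0.001, 1.474]
contact_force: [-0.0, -0.3, 0.5]
opening: 0.0913
grip_force: 0.0
```

Run:
```python
from h import *
from cell import *
c=dict(np.load("wr.npz"));k=wristRt(c,c)
u=[255,270,285,300];A=plane(c,np.c_[u,[126.1,127.1,128.2,129.2]],.038,**k);B=plane(c,np.c_[u,[143.5,144.5,145.5,146.5]],.038,**k)
for Z in(A,B):
    d=Z[-1]-Z[0];print("wall",Z.mean(0),"deg",np.degrees(np.arctan2(d[1],d[0])))
d=(A[-1]-A[0]);n=np.array([-d[1],d[0]])/np.linalg.norm(d);print("pitch",n@(A-B)[:,:2].mean(0))
print("slot mid",plane(c,[(279.9,137)],.038,**k))
s=observe();w=read_camera("wrist");np.savez("wt.npz",**w,tool_rot=s["tool_rot"],tool_pos=s["tool_pos"]);k=wristRt(w,s)
print(s["time"],s["tool_pos"].round(4))
i=w["img"];cv2.imwrite("pics/wt.png",cv2.resize(i[70:280,150:430,::-1],None,fx=2.8,fy=2.8,interpolation=2))
X,ok=cloud(w,150,430,70,280,**k)
r=ok&(np.hypot(X[:,0]-.49,X[:,1]+.04)<.09)
q=X[r&(X[:,2]>.032)&(X[:,2]<.08)]
# RANSAC-ish slope plane: z = a x + b y + c
sel=np.ones(len(q),bool)
for _ in range(15):
    f,*_r=np.linalg.lstsq(np.c_[q[sel][:,:2],np.ones(sel.sum())],q[sel][:,2],rcond=None);e=q[:,2]-np.c_[q[:,:2],np.ones(len(q))]@f;sel=abs(e)<max(.002,np.median(abs(e[sel]))*2)
g=f[:2];print("slope",np.linalg.norm(g),"uphill deg",np.degrees(np.arctan2(g[1],g[0])),sel.sum(),len(q))
print("rect slope",cv2.minAreaRect((q[sel][:,:2]*1000).astype(np.float32)),q[sel].mean(0))
# seat line: on mid spine, z=.03
up=g/np.linalg.norm(g);lat=np.array([-up[1],up[0]])
L=q[sel][:,:2]@lat;print("lat range",np.percentile(L,[1,50,99]));mid=(np.percentile(L,1)+np.percentile(L,99))/2
# seat = mid*lat + a*up with plane z=.03
a=(.03-f[2]-f[:2]@(mid*lat))/np.linalg.norm(g);print("seat",mid*lat+a*up)
```

```text
wall [0.52692292 0.26093082 0.038     ] deg -9.379335461823752
wall [0.52540473 0.24506468 0.038     ] deg -9.309578066808745
pitch 0.015901444763265264
slot mid [[0.52831736 0.25222701 0.038     ]]
2.325 [ 0.4945 -0.0493  0.2267]
slope 0.9989956177941377 uphill deg 83.77453475738145 1516 2089
rect slope ((493.6380615234375, -36.49530792236328), (48.74491882324219, 33.7727165222168), 83.52906036376953) [ 0.49383409 -0.03449068  0.05812518]
lat range [-0.51113685 -0.49449154 -0.47817985]
seat [ 0.49077737 -0.06247771]
```

View pics/wt.png

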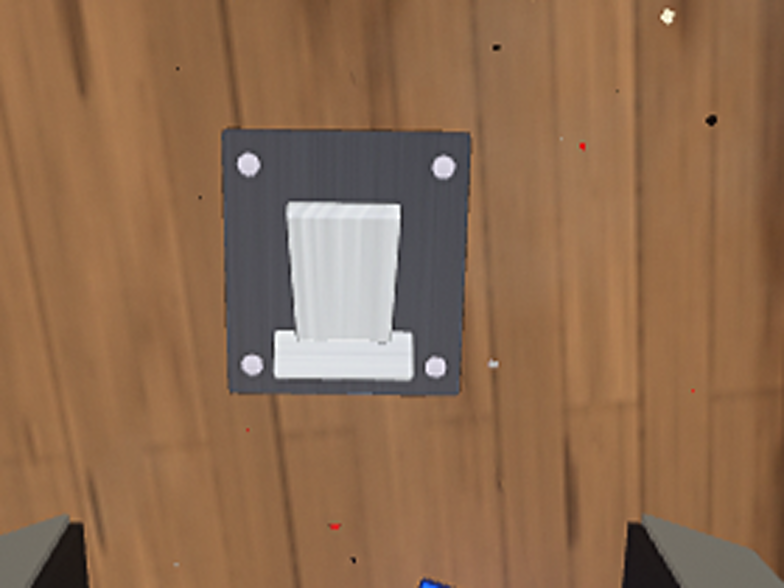

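The rest is confirmed: the ledge is at the lower end (crop 275–412, 330–380) and the spine rises up the picture, towards world +y. Its depth slope is 1.0, so the 45° fits. I'll go to the template's red end, half the turn now.

{"api": "step_arm", "payload": {"plan": [[-1, -0.24, 0.017, 0.05, 1.75], [-1, -0.24, 0.017, 0.05, 1.75], [-1, -0.24, 0.017, 0.05, 1.75], [-1, -0.24, 0.017, 0.05, 1.75], [-1, -0.24, 0.017, 0.05, 1.75], [-1, -0.24, 0.017, 0.05, 1.75], [-1, -0.24, 0.017, 0.05, 1.75], [-1, -0.24, 0.017, 0.05, 1.75], [-1, -0.24, 0.017, 0.05, 1.75], [-1, -0.24, 0.017, 0.05, 1.75]]}}

```text
time: 3.62
tool_pos: [0.4885, -0.2899, 0.1766]
tool_rot: [-3.141, 0.0, -0.279]
contact_force: [-1.3, 0.0, -0.3]
opening: 0.0918
grip_force: 0.0
```

```bash
cat >> h.py <<'E'
def go(x,y,z,yawdeg=None):
    from cell import observe
    s=observe();d=tool(s).T@(np.array([x,y,z])-s["tool_pos"])
    t=None if yawdeg is None else round(float(-((np.radians(yawdeg)-s["tool_rot"][2]+np.pi)%(2*np.pi)-np.pi)),3)
    print("shift",d.round(4),"twist",t,"| t",round(float(s["time"]),2),"pos",s["tool_pos"].round(4),"q",s["qpos"].round(2))
E
python3 -c "
from h import *
go(.488,-.2899,.12,-116.9)"
```

```text
shift [-0.0005  0.0002  0.0566] twist 1.761 | t 3.62 pos [ 0.4885 -0.2899  0.1766] q [-0.67  0.46  1.48  0.    1.2   1.18]
```

{"api": "step_arm", "payload": {"plan": [[-1, 0, 0, 0.05, 1.76], [-1, 0, 0, 0.05, 1.76], [-1, 0, 0, 0.05, 1.76], [-1, 0, 0, 0.05, 1.76], [-1, 0, 0, 0.05, 1.76], [-1, 0, 0, 0.05, 1.76], [-1, 0, 0, 0.05, 1.76], [-1, 0, 0, 0.05, 1.76], [-1, 0, 0, 0.05, 1.76], [-1, 0, 0, 0.05, 1.76], [-1, 0, 0, 0.05, 1.76]]}}

```text
time: 5.0
tool_pos: [0.4884, -0.2901, 0.1266]
tool_rot: [3.141, 0.0, -2.035]
contact_force: [-0.2, -0.2, -0.2]
opening: 0.0916
grip_force: 0.0
```

```bash
cat >> h.py <<'E'
def tmask(c,ylo=0,yhi=420):
    hsv=cv2.cvtColor(c["img"],cv2.COLOR_RGB2HSV);H,S,V=[hsv[...,i].astype(int) for i in range(3)]
    b=(S>110)&(V>90)&(abs(H-108)<16);r=(S>140)&(V>100)&((H<6)|(H>170));return b,r
E
python3 - <<'E'
from h import *
from cell import *
s=observe();w=read_camera("wrist");k=wristRt(w,s);b,r=tmask(w)
n,l,st,_=cv2.connectedComponentsWithStats(((b|r)*255).astype(np.uint8));j=1+st[1:,4].argmax();m=l==j
print(st[j]);v,u=np.nonzero(m);P=plane(w,np.c_[u,v],.006,**k)[:,:2]*1000;print(cv2.minAreaRect(P.astype(np.float32)),P.mean(0))
v,u=np.nonzero(m&r);print("red",plane(w,np.c_[u,v],.006,**k).mean(0))
go(.488,-.2899,.002,-116.9)
E
```

```text
[ 240  192   77  123 8623]
((510.2281799316406, -247.53004455566406), (111.06199645996094, 60.02678298950195), 63.670997619628906) [ 508.55455   -250.5332347]
red [ 0.49052748 -0.28780854  0.006     ]
shift [-0.0003  0.0004  0.1246] twist 0.006 | t 5.05 pos [ 0.4883 -0.2904  0.1266] q [-0.67  0.51  1.54  0.    1.08  2.93]
```

{"api": "step_arm", "payload": {"plan": [[-1, 0, 0, 0.06, 0], [-1, 0, 0, 0.11, 0], [-1, 0, 0, 0.124, 0], [-1, 0, 0, 0.124, 0], [0.3, 0, 0, 0.124, 0], [0.5, 0, 0, 0.124, 0], [0.5, 0, 0, 0.124, 0], [0.5, 0, 0, 0.124, 0], [0.5, 0, 0, 0.124, 0], [0.5, 0, 0, 0.124, 0]], "grip_force": 4}}

```text
time: 6.3
tool_pos: [0.4877, -0.2916, 0.003]
tool_rot: [-3.141, 0.0, -2.038]
contact_force: [-1.2, 0.1, 4.3]
opening: 0.0601
grip_force: 4.0
```

{"api": "step_arm", "payload": {"plan": [[0.5, 0, 0, -0.015, 0], [0.5, 0, 0, -0.035, 0], [0.5, 0, 0, -0.06, 0], [0.5, 0, 0, -0.09, 0], [0.5, 0, 0, -0.12, 0], [0.5, 0, 0, -0.15, 0], [0.5, 0, 0, -0.18, 0], [0.5, 0, 0, -0.2, 0], [0.5, 0, 0, -0.2, 0], [0.5, 0, 0, -0.2, 0]], "grip_force": 3}}

```text
time: 7.55
tool_pos: [0.4871, -0.2911, 0.202]
tool_rot: [3.14, 0.0, -2.038]
contact_force: [0.5, 0.5, -0.6]
opening: 0.0596
grip_force: 3.0
```

```bash
cat >> h.py <<'E'
def look(name,pic=None):
    from cell import observe,read_camera
    s=observe();c=read_camera(name);k=wristRt(c,s) if name=="wrist" else {}
    b,r=tmask(c)
    for nm,m in(("blue",b),("red",r)):
        n,l,st,ce=cv2.connectedComponentsWithStats((m*255).astype(np.uint8))
        v,u=np.mgrid[0:420,0:560];o,d=ray(c,np.c_[u.ravel(),v.ravel()],**k);X=o+d*c["range_z"].reshape(-1,1)
        dist=np.linalg.norm(X-s["tool_pos"],axis=1)<.17
        q=X[(m.ravel())&dist&(c["range_z"].ravel()>0)]
        if len(q)>10:
            mu=np.median(q,0);U,S,Vt=np.linalg.svd(q-mu,full_matrices=False)
            print(name,nm,len(q),"med",mu.round(4),"rel tcp",(tool(s).T@(mu-s["tool_pos"])).round(4),"normal(tool)",(tool(s).T@Vt[2]).round(3),"zrange",np.percentile(q[:,2],[2,98]).round(3))
    if pic: cv2.imwrite(f"pics/{pic}.png",c["img"][...,::-1])
    return c,s,k
E
python3 -c "
from h import *
look('side','sd1');look('wrist','wr2')
i=np.hstack([cv2.imread('pics/sd1.png')[60:340,200:500],cv2.imread('pics/wr2.png')[100:380,100:480]]);cv2.imwrite('pics/j1.png',i)
go(.49,-.1,.2,83.7)"
```

```text
side blue 622 med [ 0.482  -0.2911  0.1365] rel tcp [0.0023 0.0044 0.0656] normal(tool) [-0.999 -0.023  0.034] zrange [0.09 0.18]
side red 147 med [ 0.4854 -0.2911  0.1975] rel tcp [0.0008 0.0015 0.0045] normal(tool) [-0.998 -0.059  0.018] zrange [0.188 0.207]
wrist blue 5324 med [ 0.4837 -0.299   0.149 ] rel tcp [ 0.0086 -0.0007  0.0526] normal(tool) [ 0.998  0.007 -0.057] zrange [0.092 0.183]
wrist red 3782 med [ 0.4862 -0.296   0.2009] rel tcp [ 0.0048 -0.0015  0.0007] normal(tool) [ 0.983  0.005 -0.185] zrange [0.185 0.206]
shift [-0.1719  0.0835  0.0018] twist 2.784 | t 7.65 pos [ 0.487  -0.2911  0.2016] q [-0.67  0.44  1.44  0.    1.26  2.94]
```

View pics/j1.png

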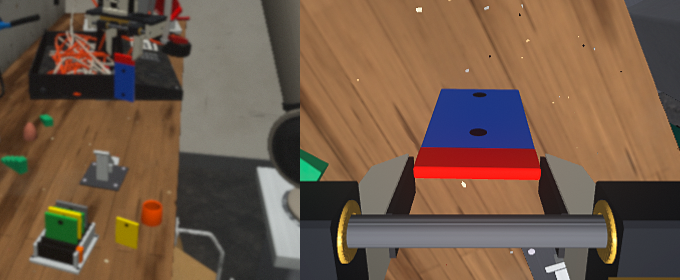

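The side and wrist views show the plate hanging vertically from its red end in the fingertips, clear of everything. I firm the grip and swing it round to the rest's heading.

{"api": "step_arm", "payload": {"plan": [[0.5, 0, 0, -0.01, 0], [0.5, 0, 0, -0.03, 0], [0.5, 0, 0, -0.04, -0.15], [0.5, 0, 0, -0.04, -0.33], [0.5, 0, 0, -0.04, -0.51], [0.5, 0, 0, -0.04, -0.69], [0.5, 0, 0, -0.04, -0.87], [0.5, 0, 0, -0.04, -1.05], [0.5, 0, 0, -0.04, -1.23], [0.5, 0, 0, -0.04, -1.41], [0.5, 0, 0, -0.04, -1.59], [0.5, 0, 0, -0.04, -1.75], [0.5, 0, 0, -0.04, -1.75]], "grip_force": 12}}

```text
time: 9.28
tool_pos: [0.4876, -0.2915, 0.2429]
tool_rot: [-3.142, -0.0, -0.29]
contact_force: [-0.2, -0.0, -0.4]
opening: 0.059
grip_force: 12.0
```

```bash
python3 -c "
from h import *
go(.49,-.08,.24,83.7)"
```

```text
shift [-0.0581 -0.2034  0.0029] twist -1.75 | t 9.28 pos [ 0.4876 -0.2915  0.2429] q [-0.67  0.41  1.37  0.    1.36  1.19]
```

{"api": "step_arm", "payload": {"plan": [[0.5, -0.004, -0.013, 0, -0.15], [0.5, -0.01, -0.034, 0, -0.33], [0.5, -0.016, -0.057, 0, -0.51], [0.5, -0.023, -0.082, 0, -0.69], [0.5, -0.031, -0.109, 0, -0.87], [0.5, -0.039, -0.136, 0, -1.05], [0.5, -0.046, -0.162, 0, -1.23], [0.5, -0.053, -0.187, 0, -1.41], [0.5, -0.058, -0.206, 0, -1.59], [0.5, -0.061, -0.216, 0, -1.75], [0.5, -0.061, -0.216, 0, -1.75], [0.5, -0.061, -0.216, 0, -1.75]]}}

```text
time: 10.78
tool_pos: [0.4906, -0.0675, 0.2428]
tool_rot: [3.141, 0.0, 1.457]
contact_force: [0.2, -0.6, -0.2]
opening: 0.0589
grip_force: 12.0
```

```bash
python3 -c "
from h import *
look('side');look('wrist')
go(.4904,-.0665,.150,83.7)"
```

```text
side blue 1092 med [ 0.4913 -0.0595  0.1789] rel tcp [ 0.0081 -0.0002  0.0639] normal(tool) [-0.999 -0.013  0.045] zrange [0.132 0.223]
side red 274 med [ 0.4909 -0.062   0.2384] rel tcp [ 0.0055 -0.0003  0.0044] normal(tool) [-0.993 -0.009  0.116] zrange [0.228 0.248]
wrist blue 5252 med [ 0.4943 -0.0603  0.1895] rel tcp [0.0076 0.0029 0.0533] normal(tool) [ 0.999  0.007 -0.041] zrange [0.131 0.224]
wrist red 3733 med [ 0.4928 -0.0633  0.2423] rel tcp [0.0045 0.0017 0.0005] normal(tool) [ 0.986  0.005 -0.169] zrange [0.226 0.247]
shift [ 0.0011 -0.0002  0.0927] twist -0.003 | t 10.88 pos [ 0.4905 -0.0676  0.2427] q [-0.29  0.27  1.58 -0.    1.29 -0.18]
```

{"api": "step_arm", "payload": {"plan": [[0.5, -0.002, 0, 0.025, 0], [0.5, -0.002, 0, 0.05, 0], [0.5, -0.002, 0, 0.07, 0], [0.5, -0.002, 0, 0.08, 0], [0.5, -0.002, 0, 0.086, 0], [0.5, -0.002, 0, 0.091, 0], [0.5, -0.002, 0, 0.095, 0], [0.5, -0.002, 0, 0.095, 0]]}}

```text
time: 11.88
tool_pos: [0.4911, -0.0693, 0.1486]
tool_rot: [3.139, 0.0, 1.462]
contact_force: [0.5, -0.5, 3.3]
opening: 0.0589
grip_force: 12.0
```

```bash
python3 -c "
from h import *
look('side','sd3');look('top')
cv2.imwrite('pics/j3.png',cv2.resize(cv2.imread('pics/sd3.png')[150:260,240:380],None,fx=4,fy=4))
from cell import *
s=observe();print(s['contact_force'].round(2),s['torque'].round(3),s['tool_pos'].round(4))"
```

```text
side blue 812 med [ 0.4894 -0.062   0.0911] rel tcp [ 0.0072 -0.0026  0.0575] normal(tool) [-0.999 -0.016  0.038] zrange [0.043 0.129]
side red 246 med [ 0.4917 -0.0638  0.145 ] rel tcp [0.0055 0.     0.0036] normal(tool) [-0.969 -0.01   0.245] zrange [0.134 0.154]
[0.36 0.35 4.7 ] [-0.124 -0.054  0.031] [ 0.491  -0.0693  0.1485]
```

View pics/j3.png

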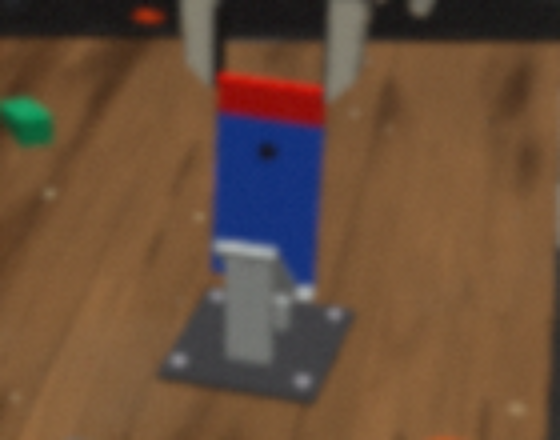

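The plate stands in the ledge's notch behind the spine (crop about 245–310, 270–295), with roughly 4 N of contact. I'll loosen to 3 N and arc it down onto the slope.

{"api": "step_arm", "payload": {"plan": [[0.5, 0.0, 0, 0.001, 0], [0.5, 0.008, 0, 0.002, 0], [0.5, 0.018, 0, 0.004, 0], [0.5, 0.026, 0, 0.0055, 0], [0.5, 0.034, 0, 0.0075, 0], [0.5, 0.041, 0, 0.0095, 0], [0.5, 0.048, 0, 0.0125, 0], [0.5, 0.055, 0, 0.0155, 0], [0.5, 0.062, 0, 0.019, 0], [0.5, 0.069, 0, 0.0235, 0], [0.5, 0.074, 0, 0.0275, 0], [0.5, 0.078, 0, 0.031, 0], [0.5, 0.08, 0, 0.033, 0], [0.5, 0.08, 0, 0.033, 0]], "grip_force": 3}}

```text
time: 13.72
tool_pos: [0.4989, 0.0105, 0.1146]
tool_rot: [-3.141, -0.0, 1.462]
contact_force: [-1.0, 0.2, 0.4]
opening: 0.06
grip_force: 3.0
```

```bash
python3 -c "
from h import *
look('side','sd4');look('wrist','wr4')
cv2.imwrite('pics/j4.png',np.hstack([cv2.resize(cv2.imread('pics/sd4.png')[150:260,260:360],(400,440)),cv2.imread('pics/wr4.png')[0:420,90:470][:,:380].repeat(1,0)[0:420] if 0 else cv2.resize(cv2.imread('pics/wr4.png')[:,100:460],(377,440))]))
from cell import *
s=observe();print(s['contact_force'].round(2),s['tool_pos'].round(4))"
```

```text
side blue 20 med [ 0.4781 -0.0171  0.08  ] rel tcp [-0.0297 -0.0177  0.0346] normal(tool) [ 0.748 -0.021  0.663] zrange [0.041 0.087]
side red 128 med [0.4997 0.0162 0.1203] rel tcp [ 0.0057  0.0002 -0.0058] normal(tool) [0.88  0.01  0.474] zrange [0.113 0.125]
wrist blue 2543 med [ 0.4982 -0.0234  0.0828] rel tcp [-0.0337  0.003   0.0319] normal(tool) [-0.798 -0.001 -0.603] zrange [0.042 0.191]
wrist red 2852 med [0.5007 0.0133 0.1205] rel tcp [ 0.0031  0.0015 -0.0058] normal(tool) [-0.853  0.045 -0.519] zrange [0.109 0.123]
[ 0.26 -0.11 -0.41] [0.499  0.0104 0.1148]
```

View pics/j4.png

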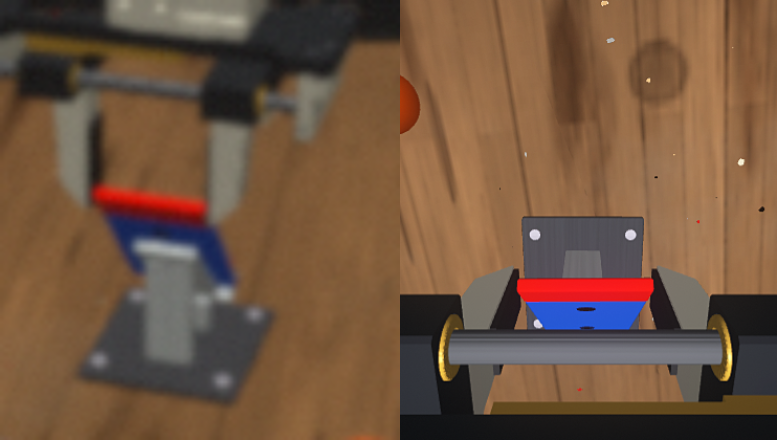

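The plate leans on the rest at about 50°, nearly down, with its foot at the ledge. I lower the last bit and let go.

{"api": "step_arm", "payload": {"plan": [[0.5, 0.002, 0, 0.002, 0], [0.5, 0.003, 0, 0.0025, 0], [0.2, 0.003, 0, 0.0025, 0], [-0.3, 0.003, 0, 0.0025, 0], [-1, 0.003, 0, 0.0025, 0], [-1, 0.003, 0, 0.0025, 0], [-1, 0.003, 0, 0, 0], [-1, 0.003, 0, -0.03, 0], [-1, 0.003, 0, -0.06, 0], [-1, 0.003, 0, -0.06, 0], [-1, 0.003, 0, -0.06, 0]]}}

```text
time: 15.2
tool_pos: [0.4989, 0.0135, 0.1742]
tool_rot: [-3.141, -0.0, 1.462]
contact_force: [-0.3, -0.5, -0.0]
opening: 0.0922
grip_force: 0.0
```

Run:
```python
from h import *
S=np.array([.4908,-.0625,.03]);a=np.radians(83.7);e=np.array([np.cos(a),np.sin(a),0]);l=np.array([e[1],-e[0],0]);up=(e+[0,0,1])/2**.5;n=(-e+[0,0,1])/2**.5
for nm in("side","top","wrist"):
    c,s,k=look(nm,"r_"+nm);b,r=tmask(c);m=(b|r)
    v,u=np.nonzero(m);o,d=ray(c,np.c_[u,v],**k);p0=S+6e-3*n
    X=o+d*((n@(p0-o))/(d@n))[:,None];q=np.c_[(X-S)@l,(X-S)@up]
    ok=(abs(q[:,0])<.045)&(q[:,1]>-.02)&(q[:,1]<.14);q=q[ok]
    print(nm,ok.sum(),cv2.minAreaRect((q*1000).astype(np.float32)),"lat",np.percentile(q[:,0],[1,99]),"s",np.percentile(q[:,1],[1,99]))
T=S+.111*up+.003*n;go(*T,83.7);print(T)
```

```text
side red 126 med [0.5008 0.0186 0.1159] rel tcp [0.0053 0.0014 0.0583] normal(tool) [-0.995 -0.048  0.088] zrange [0.108 0.283]
side 138 ((4.242639541625977, 60.00238037109375), (62.01233673095703, 127.67118835449219), 1.8450524806976318) lat [-0.02753035  0.03283414] s [-0.00277284  0.12320211]
top 3 ((-16.13985824584961, 31.85822868347168), (66.75067901611328, 2.293464183807373), 71.440185546875) lat [-0.02530196 -0.00448052] s [0.00111166 0.06312519]
wrist blue 3046 med [ 0.4975 -0.0259  0.0758] rel tcp [-0.0393  0.0033  0.0979] normal(tool) [0.706 0.002 0.708] zrange [0.036 0.102]
wrist red 1968 med [0.502  0.0147 0.115 ] rel tcp [0.0015 0.0033 0.0587] normal(tool) [-0.587 -0.002 -0.81 ] zrange [0.105 0.118]
wrist 5054 ((2.918476104736328, 65.18804931640625), (59.553096771240234, 131.2860565185547), 0.3102101981639862) lat [-0.02619544  0.03181917] s [-0.00030119  0.13077575]
shift [-0.0001  0.0006  0.0631] twist 0.001 | t 15.35 pos [0.4987 0.0135 0.1737] q [-0.13  0.35  1.67  0.    1.12 -0.02]
[0.49918014 0.01340635 0.11061017]
```

View pics/r_wrist.png

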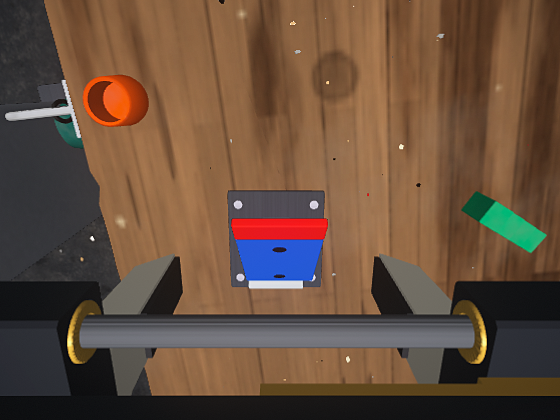

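The template lies lengthwise on the rest, red end up the slope (row 229) and plain end against the ledge (row 284), with the gripper clear of it. I re-grip the red end lightly.

{"api": "step_arm", "payload": {"plan": [[-1, 0, 0.003, 0.03, 0], [-1, 0, 0.003, 0.055, 0], [-1, 0, 0.003, 0.063, 0], [-1, 0, 0.003, 0.063, 0], [0.3, 0, 0.003, 0.063, 0], [0.5, 0, 0.003, 0.063, 0], [0.5, 0, 0.003, 0.063, 0], [0.5, 0, 0.003, 0.063, 0], [0.5, 0, 0.003, 0.063, 0], [0.5, 0, 0.003, 0.063, 0]], "grip_force": 3}}

```text
time: 16.6
tool_pos: [0.5024, 0.0132, 0.1119]
tool_rot: [3.141, -0.0, 1.462]
contact_force: [-0.1, 0.1, 1.4]
opening: 0.0602
grip_force: 3.0
```

{"api": "step_arm", "payload": {"plan": [[0.5, -0.004, 0, -0.005, 0], [0.5, -0.009, 0, -0.01, 0], [0.5, -0.014, 0, -0.015, 0], [0.5, -0.021, 0, -0.02, 0], [0.5, -0.028, 0, -0.026, 0], [0.5, -0.036, 0, -0.031, 0], [0.5, -0.045, 0, -0.036, 0], [0.5, -0.054, 0, -0.04, 0], [0.5, -0.063, 0, -0.044, 0], [0.5, -0.072, 0, -0.049, 0], [0.5, -0.078, 0, -0.055, 0], [0.5, -0.08, 0, -0.07, 0], [0.5, -0.08, 0, -0.09, 0], [0.5, -0.08, 0, -0.115, 0], [0.5, -0.08, 0, -0.135, 0], [0.5, -0.08, 0, -0.14, 0], [0.5, -0.08, 0, -0.14, 0]]}}

```text
time: 18.73
tool_pos: [0.4934, -0.0664, 0.2515]
tool_rot: [-3.142, -0.0, 1.462]
contact_force: [-0.3, -0.2, 0.6]
opening: 0.0595
grip_force: 3.0
```

```bash
python3 -c "
from h import *
look('side');look('wrist')
go(.5262,.2530,.25,80.65)"
```

```text
side blue 837 med [ 0.4894 -0.0797  0.1926] rel tcp [-0.0137 -0.0026  0.0589] normal(tool) [0.947 0.007 0.32 ] zrange [0.148 0.233]
side red 251 med [ 0.4938 -0.0615  0.2504] rel tcp [ 0.0049 -0.0002  0.0011] normal(tool) [0.976 0.028 0.217] zrange [0.239 0.258]
wrist blue 1207 med [ 0.4925 -0.0773  0.2011] rel tcp [-0.011   0.0006  0.05  ] normal(tool) [-0.948 -0.003 -0.318] zrange [0.155 0.23 ]
wrist red 2386 med [ 0.4953 -0.062   0.2556] rel tcp [ 0.0045  0.0017 -0.0046] normal(tool) [-0.998 -0.006 -0.067] zrange [0.238 0.258]
shift [ 0.321  -0.0019  0.0009] twist 0.054 | t 18.82 pos [ 0.4931 -0.0663  0.2508] q [-0.29  0.27  1.55  0.    1.32 -0.18]
```

The plate still hangs tilted by about 18°. I'll set its foot back in the ledge notch and pivot it upright there.

{"api": "step_arm", "payload": {"plan": [[0.5, 0.02, 0, 0.01, 0], [0.5, 0.035, 0, 0.04, 0], [0.5, 0.037, 0, 0.07, 0], [0.5, 0.037, 0, 0.092, 0], [0.5, 0.037, 0, 0.102, 0], [0.5, 0.037, 0, 0.108, 0], [0.5, 0.037, 0, 0.112, 0], [0.5, 0.037, 0, 0.112, 0], [0.5, 0.03, 0, 0.111, 0], [0.5, 0.023, 0, 0.1095, 0], [0.5, 0.016, 0, 0.108, 0], [0.5, 0.01, 0, 0.107, 0], [0.5, 0.005, 0, 0.107, 0], [0.5, 0.002, 0, 0.107, 0], [0.5, 0.002, 0, 0.107, 0]]}}

```text
time: 20.7
tool_pos: [0.4938, -0.0646, 0.1448]
tool_rot: [3.141, -0.0, 1.461]
contact_force: [-0.6, 0.9, 4.2]
opening: 0.0599
grip_force: 3.0
```

```bash
python3 -c "
from h import *
c,s,k=look('side');look('wrist');print(s['contact_force'].round(1),s['tool_pos'])"
```

```text
side blue 783 med [ 0.4909 -0.0586  0.0908] rel tcp [ 0.0057 -0.0036  0.054 ] normal(tool) [0.999 0.016 0.028] zrange [0.042 0.128]
side red 250 med [ 0.495  -0.0575  0.1451] rel tcp [ 0.0072  0.0003 -0.0003] normal(tool) [-0.966 -0.024  0.256] zrange [0.134 0.154]
wrist blue 4578 med [ 0.4959 -0.0592  0.0964] rel tcp [0.0054 0.0014 0.0484] normal(tool) [-1.     0.001 -0.029] zrange [0.039 0.13 ]
wrist red 3714 med [ 0.4961 -0.0586  0.1489] rel tcp [ 0.006   0.0016 -0.0042] normal(tool) [-0.877  0.01  -0.48 ] zrange [0.131 0.153]
[-0.6  0.9  4.2] [ 0.49384718 -0.06460562  0.14478455]
```

{"api": "step_arm", "payload": {"plan": [[0.5, -0.002, 0, 0, 0], [0.5, -0.0035, 0, 0, 0], [0.5, -0.0035, 0, 0, 0]]}}

```text
time: 21.18
tool_pos: [0.4934, -0.068, 0.1447]
tool_rot: [3.142, -0.0, 1.462]
contact_force: [0.4, 0.4, 3.1]
opening: 0.0602
grip_force: 3.0
```

{"api": "step_arm", "payload": {"plan": [[0.5, 0, 0, 0, 0], [0.5, 0, 0, 0, 0], [0.5, 0, 0, -0.01, 0], [0.5, 0, 0, -0.03, 0], [0.5, 0, 0, -0.06, 0], [0.5, 0, 0, -0.085, 0], [0.5, 0, 0, -0.1, 0], [0.5, 0, 0, -0.1, 0], [0.5, 0, 0, -0.1, 0]], "grip_force": 15}}

```text
time: 22.3
tool_pos: [0.4929, -0.0677, 0.244]
tool_rot: [-3.14, -0.0, 1.462]
contact_force: [0.5, 0.4, -0.7]
opening: 0.0591
grip_force: 15.0
```

```bash
python3 -c "
from h import *
c,s,k=look('side');look('wrist')
go(.5262,.2530,.245,80.65)"
```

```text
side blue 1078 med [ 0.4921 -0.0608  0.1837] rel tcp [ 0.0068 -0.0015  0.0603] normal(tool) [-1.    -0.007 -0.009] zrange [0.137 0.228]
side red 278 med [ 0.4938 -0.0605  0.244 ] rel tcp [ 0.0073  0.0001 -0.    ] normal(tool) [-0.999 -0.009  0.046] zrange [0.234 0.253]
wrist blue 4836 med [ 0.4949 -0.0611  0.195 ] rel tcp [0.0068 0.0014 0.0488] normal(tool) [-1.     0.001 -0.006] zrange [0.137 0.229]
wrist red 3724 med [ 0.4948 -0.0617  0.2481] rel tcp [ 0.0062  0.0012 -0.0043] normal(tool) [ 0.991 -0.001 -0.132] zrange [0.232 0.252]
shift [ 0.3225 -0.0018 -0.001 ] twist 0.054 | t 22.4 pos [ 0.4929 -0.0678  0.2438] q [-0.29  0.28  1.57  0.    1.3  -0.18]
```

{"api": "step_arm", "payload": {"plan": [[0.5, 0.01, 0, -0.005, 0], [0.5, 0.035, 0, -0.005, 0.01], [0.5, 0.07, 0, -0.005, 0.02], [0.5, 0.11, 0, -0.005, 0.03], [0.5, 0.15, 0, -0.005, 0.04], [0.5, 0.19, 0, -0.005, 0.05], [0.5, 0.23, 0, -0.005, 0.054], [0.5, 0.265, 0, -0.005, 0.054], [0.5, 0.295, -0.001, -0.005, 0.054], [0.5, 0.312, -0.002, -0.005, 0.054], [0.5, 0.3187, -0.002, -0.005, 0.054], [0.5, 0.3187, -0.002, -0.005, 0.054], [0.5, 0.3187, -0.002, -0.005, 0.054]]}}

```text
time: 24.02
tool_pos: [0.5262, 0.2483, 0.2498]
tool_rot: [3.142, 0.0, 1.407]
contact_force: [-0.5, 0.1, -1.1]
opening: 0.0593
grip_force: 15.0
```

```bash
python3 -c "
from h import *
look('side');c,s,k=look('wrist','wr5');np.savez('w5.npz',**c,tool_rot=s['tool_rot'],tool_pos=s['tool_pos'])
print(s['tool_pos'],s['tool_rot'])
cv2.imwrite('pics/j5.png',cv2.resize(c['img'][120:260,190:370,::-1],None,fx=4,fy=4,interpolation=2))"
```

```text
side blue 1750 med [0.525  0.2553 0.1903] rel tcp [ 0.0068 -0.0023  0.0595] normal(tool) [-1.    -0.    -0.007] zrange [0.143 0.234]
side red 482 med [0.5271 0.2553 0.2499] rel tcp [ 0.0071 -0.0002 -0.    ] normal(tool) [ 0.998  0.011 -0.068] zrange [0.239 0.259]
wrist blue 4830 med [0.5287 0.2548 0.2009] rel tcp [0.0069 0.0014 0.0489] normal(tool) [-1.     0.001 -0.007] zrange [0.143 0.235]
wrist red 3716 med [0.5285 0.2541 0.2541] rel tcp [ 0.0062  0.0013 -0.0043] normal(tool) [ 0.991 -0.001 -0.137] zrange [0.238 0.258]
[0.52619491 0.24825705 0.24984761] [3.14152394e+00 1.02859294e-04 1.40664454e+00]
```

View pics/j5.png

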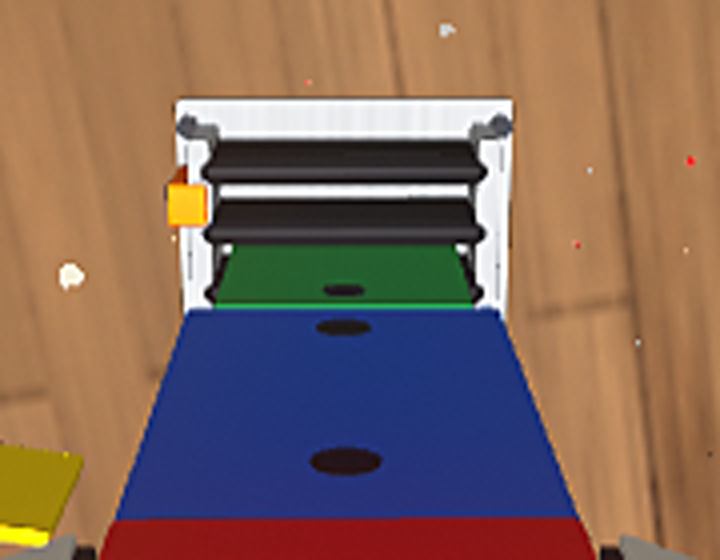

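The slot runs level in the picture, between wall ridges at crop rows of about 172 and 233. The wall ends (203–487) and the plate's foot (187–500) share the same mid column, so yaw and lateral alignment are good. Now I compute the remaining fore-aft offset.

```bash
cat > slot.py <<'E'
from h import *
def slot(c,s,k,u0,u1,v0,v1):
    g=c["img"].astype(int).sum(2);A=[]
    for u in range(u0,u1,3):
        col=g[v0:v1,u];vs=[]
        for v in range(1,len(col)-1):   # ridge = small local max inside the dark walls
            if 150<col[v]<290 and col[v]>=col[v-1] and col[v]>col[v+1] and col[max(v-3,0)]<150 and col[min(v+3,len(col)-1)]<150:
                w=col[v-1:v+2]-100.;vs.append(v0+v+(w[2]-w[0])/w.sum())
        A.append((u,vs))
    return A
if __name__=="__main__":
    c=dict(np.load("w5.npz"));k=wristRt(c,c)
    A=slot(c,c,k,250,305,150,186)
    for i in(0,1):
        P=plane(c,[(u,v[i]) for u,v in A if len(v)>=2],.038,**k);T=(P-c["tool_pos"])@tool(c);d=P[-1]-P[0]
        print(i,len(P),P.mean(0).round(4),"tool",T.mean(0).round(4),"deg",np.degrees(np.arctan2(d[1],d[0])).round(2))
    print([(u,np.round(v,1)) for u,v in A][::5])
E
python3 slot.py; python3 -c "
import numpy as np
c=np.load('w5.npz')['img'].astype(int).sum(2);print(c[150:186,276])"
```

```text
0 9 [0.5399 0.2591 0.038 ] tool [0.013  0.0118 0.2118] deg -9.31
1 9 [0.5374 0.2432 0.038 ] tool [-0.0031  0.0119  0.2118] deg -9.29
[(250, array([162.3])), (265, array([162.3])), (280, array([162.3, 177.8])), (295, array([162.3, 177.7]))]
[702 703 711 752 505 142  74  97 122 117 127 128 236 193 125  45 537 743
 765 339  46  96 101 101 106 119 120 208 228 142 115 151 177 178 178 179]
```

```bash
python3 -c "
from h import *
c=dict(np.load('w5.npz'));k=wristRt(c,c)
f=lambda v,z:((plane(c,[(276,v)],z,**k)-c['tool_pos'])@tool(c))[0,0]
print(f(165.5,.035)+.00368-.008, f(169.0,.008)+.00425, f(180.6,.035)+.00368+.008)
# plate foot edge +x face: boundary blue/background column near middle
b,r=tmask(c);col=np.nonzero(b[:,276]|b[:,262])[0];print(col[:3]);print(c['img'][192:202,262])
"
```

```text
0.00472412436463689 0.0038897010667010195 0.004840950916987339
[197 198 199]
[[ 37  94  45]
 [ 35  93  45]
 [ 36  93  44]
 [ 35  76  34]
 [ 42 179  90]
 [ 37  85 125]
 [ 34  47 125]
 [ 36  55 124]
 [ 35  56 123]
 [ 34  55 123]]
```

{"api": "step_arm", "payload": {"plan": [[0.5, 0.001, 0, 0.02, 0], [0.5, 0.001, 0, 0.045, 0], [0.5, 0.001, 0, 0.07, 0], [0.5, 0.001, 0, 0.082, 0], [0.5, 0.001, 0, 0.088, 0], [0.5, 0.001, 0, 0.088, 0], [0.5, 0.001, 0, 0.088, 0]]}}

```text
time: 25.0
tool_pos: [0.5267, 0.2503, 0.1626]
tool_rot: [3.14, -0.001, 1.408]
contact_force: [-0.3, 0.1, -0.1]
opening: 0.0594
grip_force: 15.0
```

```bash
python3 -c "
from h import *
look('side','sd6');c,s,k=look('wrist','wr6');np.savez('w6.npz',**c,tool_rot=s['tool_rot'],tool_pos=s['tool_pos'])
print(s['tool_pos'],s['contact_force'].round(1))
cv2.imwrite('pics/j6.png',np.hstack([cv2.resize(c['img'][110:240,200:350,::-1],(450,390)),cv2.resize(cv2.imread('pics/sd6.png')[210:340,225:325],(300,390))]))
print(c['img'].astype(int).sum(2)[130:205,[262,276,290]].T.tolist())"
```

```text
side blue 1481 med [0.5256 0.2575 0.1026] rel tcp [ 0.0068 -0.0024  0.06  ] normal(tool) [1.    0.001 0.005] zrange [0.055 0.147]
side red 420 med [0.5275 0.2573 0.1631] rel tcp [ 0.007  -0.0004 -0.0005] normal(tool) [ 0.998  0.008 -0.066] zrange [0.152 0.172]
wrist blue 4835 med [0.5293 0.2569 0.1137] rel tcp [0.0069 0.0015 0.0489] normal(tool) [-1.     0.001 -0.006] zrange [0.056 0.147]
wrist red 3750 med [0.529  0.2561 0.1668] rel tcp [ 0.0061  0.0014 -0.0042] normal(tool) [-0.943 -0.011 -0.332] zrange [0.15  0.171]
[0.52667059 0.25028588 0.1625777 ] [ 0.2  0.5 -0.2]
[[371, 372, 373, 373, 372, 372, 368, 370, 366, 373, 371, 370, 375, 378, 373, 376, 378, 375, 377, 378, 374, 374, 377, 377, 373, 375, 376, 374, 378, 376, 379, 332, 541, 727, 718, 710, 710, 710, 710, 710, 710, 713, 721, 765, 399, 74, 84, 92, 95, 97, 97, 94, 110, 116, 122, 143, 238, 191, 125, 85, 159, 765, 367, 35, 82, 87, 93, 205, 212, 207, 208, 205, 207, 203, 206], [384, 379, 379, 381, 383, 383, 383, 383, 383, 385, 384, 381, 385, 383, 383, 386, 389, 386, 390, 389, 392, 395, 394, 393, 396, 394, 388, 392, 389, 386, 381, 326, 517, 710, 705, 698, 696, 697, 696, 697, 697, 697, 707, 760, 381, 72, 79, 95, 96, 93, 95, 92, 107, 118, 120, 142, 237, 190, 123, 85, 154, 765, 349, 38, 81, 81, 92, 207, 219, 187, 102, 82, 76, 109, 203], [376, 369, 359, 356, 354, 353, 349, 346, 352, 341, 331, 322, 315, 322, 329, 342, 354, 362, 367, 369, 370, 373, 373, 383, 378, 383, 389, 392, 398, 401, 401, 340, 536, 726, 720, 712, 710, 710, 711, 711, 712, 712, 724, 765, 402, 69, 75, 91, 89, 92, 95, 89, 106, 115, 117, 142, 232, 181, 123, 82, 160, 765, 369, 29, 81, 83, 93, 202, 210, 203, 200, 205, 199, 202, 202]]
```

View pics/j6.png

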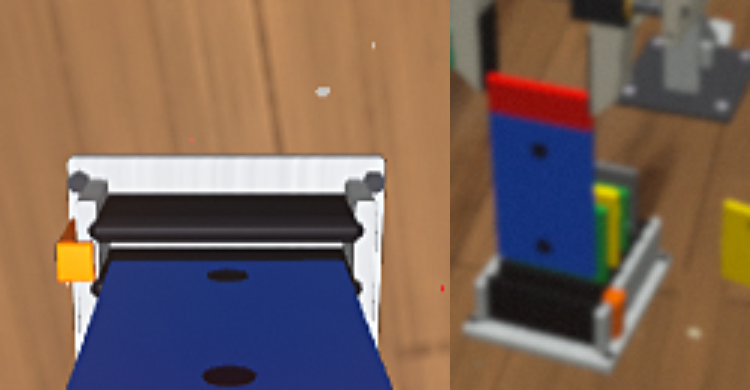

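The foot is just above the slot. Lateral centring is good: the foot spans 105–355 and the walls 90–362 in the left panel. I compute the offset again.

```bash
python3 -c "
from h import *
c=dict(np.load('w6.npz'));k=wristRt(c,c)
f=lambda v,z:((plane(c,[(276,v)],z,**k)-c['tool_pos'])@tool(c))[0,0]
print('slot',f(190.2,.035)+.00368-.008, f(192.1,.008)+.00425,f(186.3,.038)-.008)
for z in(.050,.053,.055):print('foot mid',f(196.5,z)-.003)
"
```

```text
slot 0.002427160855358483 0.0018737726200593959 0.0027586937237363083
foot mid 0.002877709272339226
foot mid 0.0037547374287796855
foot mid 0.004339422866406634
```

{"api": "step_arm", "payload": {"plan": [[0.5, -0.001, 0, 0, 0], [0.5, -0.001, 0, 0.004, 0], [0.5, -0.001, 0, 0.009, 0], [0.5, -0.001, 0, 0.014, 0], [0.5, -0.001, 0, 0.019, 0], [0.5, -0.001, 0, 0.022, 0], [0.5, -0.001, 0, 0.022, 0]], "grip_force": 6}}

```text
time: 25.98
tool_pos: [0.526, 0.2491, 0.1395]
tool_rot: [-3.141, 0.0, 1.408]
contact_force: [-0.3, -0.1, 0.2]
opening: 0.0596
grip_force: 6.0
```

```bash
python3 -c "
from h import *
c,s,k=look('side');look('wrist')
print(s['tool_pos'],s['contact_force'].round(1))"
```

```text
side blue 1336 med [0.5241 0.2563 0.0821] rel tcp [ 0.0068 -0.003   0.0574] normal(tool) [ 1.    -0.001  0.007] zrange [0.038 0.124]
side red 406 med [0.5271 0.256  0.1401] rel tcp [ 0.0069 -0.     -0.0007] normal(tool) [ 0.996  0.012 -0.089] zrange [0.129 0.149]
wrist blue 4753 med [0.5286 0.2557 0.0913] rel tcp [0.0069 0.0014 0.0483] normal(tool) [-1.     0.001 -0.007] zrange [0.035 0.124]
wrist red 3766 med [0.5288 0.255  0.1439] rel tcp [ 0.0061  0.0017 -0.0042] normal(tool) [-0.966 -0.004 -0.26 ] zrange [0.127 0.148]
[0.52599232 0.2491318  0.13947518] [-0.3 -0.1  0.2]
```

{"api": "step_arm", "payload": {"plan": [[0.5, 0, 0, 0.005, 0], [0.5, 0, 0, 0.01, 0], [0.5, 0, 0, 0.015, 0], [0.5, 0, 0, 0.018, 0], [0.5, 0, 0, 0.02, 0], [0.5, 0, 0, 0.0215, 0], [0.5, 0, 0, 0.0215, 0]], "grip_force": 5}}

```text
time: 26.95
tool_pos: [0.5264, 0.2495, 0.1192]
tool_rot: [3.14, -0.001, 1.408]
contact_force: [-0.4, -0.2, 4.7]
opening: 0.0603
grip_force: 5.0
```

```bash
python3 -c "
from h import *
c,s,k=look('side');look('wrist')
print(s['tool_pos'],s['contact_force'].round(1))"
```

```text
side blue 1038 med [0.5246 0.2567 0.0708] rel tcp [ 0.0068 -0.0029  0.0483] normal(tool) [-1.     0.001 -0.015] zrange [0.037 0.105]
side red 386 med [0.5273 0.2564 0.121 ] rel tcp [ 0.007  -0.0002 -0.0018] normal(tool) [ 0.997  0.006 -0.078] zrange [0.11  0.129]
wrist blue 4267 med [0.5285 0.2559 0.0764] rel tcp [0.0067 0.001  0.0427] normal(tool) [-1.    -0.001 -0.012] zrange [0.033 0.105]
wrist red 3768 med [0.5286 0.2554 0.1245] rel tcp [ 0.0062  0.0013 -0.0053] normal(tool) [-0.975 -0.046  0.217] zrange [0.108 0.128]
[0.52635842 0.24949406 0.11915879] [-0.4 -0.2  4.7]
```

The plate is on the slot floor: its top is at 0.128 m, with a 4.7 N floor contact. I release, rise clear, and check.

{"api": "step_arm", "payload": {"plan": [[0.3, 0, 0, 0, 0], [0, 0, 0, 0, 0], [-0.6, 0, 0, 0, 0], [-1, 0, 0, 0, 0], [-1, 0, 0, 0, 0], [-1, 0, 0, -0.02, 0], [-1, 0, 0, -0.05, 0], [-1, 0, 0, -0.1, 0], [-1, 0, 0, -0.12, 0], [-1, 0, 0, -0.12, 0], [-1, 0, 0, -0.12, 0]]}}

```text
time: 28.42
tool_pos: [0.5255, 0.2489, 0.2368]
tool_rot: [-3.14, 0.001, 1.408]
contact_force: [0.4, -0.3, -1.0]
opening: 0.0918
grip_force: 0.0
```

```bash
python3 -c "
from h import *
c,s,k=look('side','sd7');c2,_,_=look('wrist','wr7');print(s['tool_pos'],s['opening'])
cv2.imwrite('pics/j7.png',np.hstack([cv2.resize(cv2.imread('pics/sd7.png')[190:340,215:395],(468,390)),cv2.resize(cv2.imread('pics/wr7.png')[100:340,190:370],(292,390))]))"
```

```text
side blue 567 med [0.524  0.2554 0.0867] rel tcp [ 0.0063 -0.0022  0.15  ] normal(tool) [ 1.     0.003 -0.005] zrange [0.068 0.105]
side red 394 med [0.5243 0.255  0.121 ] rel tcp [ 0.0059 -0.0019  0.1157] normal(tool) [-0.996 -0.004  0.089] zrange [0.11  0.129]
wrist blue 711 med [0.5283 0.2554 0.0874] rel tcp [0.0071 0.0022 0.1492] normal(tool) [-1.     0.001 -0.002] zrange [0.068 0.106]
wrist red 1075 med [0.5276 0.2541 0.1264] rel tcp [0.0056 0.0016 0.1102] normal(tool) [ 0.987  0.    -0.16 ] zrange [0.11  0.128]
[0.52547905 0.24891352 0.23676458] 0.09176717383184027
```

View pics/j7.png

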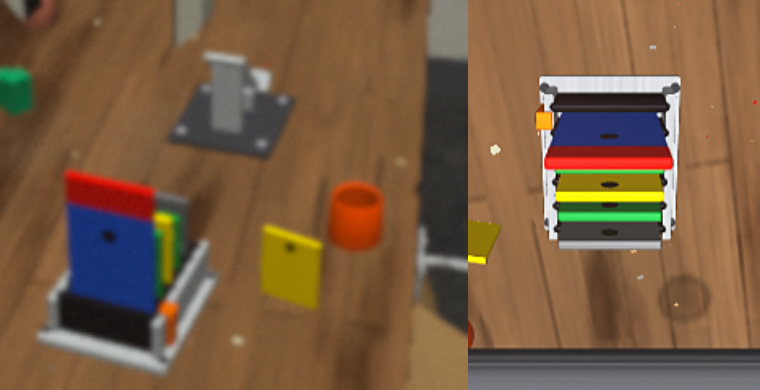

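Both views show the template upright in the tabbed slot, red end up and top at 0.128 m. The four other plates are still standing and the gripper is clear.

```bash
python3 -c "
from cell import *
print(hand_in())"
```

```text
the job is handed in; nothing more can be done
None
```

The template stands upright in the tabbed slot, red end up and plain end on the floor, after being laid on the rest, let go and re-gripped; no other plate or object was disturbed, and I handed it in at about 28.5 s.

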